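# Set up a mortar prism in the bending jig

## Task

Draw the whole mortar prism out of its pocket in the leaning drip rack and lay it gently, lengthwise, across the two support rollers of the bending jig, between the side cheeks and with its end up against the brass-tipped stop screw. Then take the raised lever by its handle and bring it down gently until its loading roller rests on top of the prism, and let go. Leave the two broken halves in their pockets and do not disturb the other things on the bench.

Things in the scene. Friction and masses are not known exactly. Their poses are not given: they have to be found in the camera images.
- rack: Fixed steel drip rack: 3 square pockets in a row along its x (x = -75, 0, 75 mm), leaning 30 deg from vertical to its +y. Origin on the bench under the middle pocket's floor centre, which is at (0, 0, 36) mm; z up. Pocket axis, the way to pull: (0, 0.5, 0.866). Pockets 44 x 44 mm inside, 60 mm deep, closed on 4 sides, walls 3 mm; rack 236 (x) x 150 (y) x 103 mm high.
- prism: The whole mortar prism, a plain grey bar 160 x 40 x 40 mm, about 0.55 kg, standing in one of the pockets, 100 mm of it showing. Origin at the middle of one long face; x along the bar (in the rack it points up along the pocket axis), y across, z from that face into the bar.
- prism_mid (a point): The centre of the whole prism (20 mm from each long face, 80 mm from each end).
- half_a: One half of a broken prism, 40 x 40 mm and about 80 mm long with a ragged upper end, standing in a pocket with about 20 mm showing. Origin on the long face that leans on the pocket's back, 80 mm along from the lower end.
- half_b: The other half of the broken prism, same size, standing in another pocket; origin as half_a.
- jig: Fixed bending jig, base 92 (x) x 270 (y) mm. Origin on the bench under the middle between its two support rollers; z up. Rollers 12 mm thick, 48 mm long, along x at y = -50 and 50 mm, tops at z = 50 mm, with 36 mm clear under the prism between them. Cheeks beside each roller (x = +-25 mm, 18 mm long in y) rise 12 mm above it. A post at the -y end, 137 mm high, bears the lever hinge and the stop.
- stop_pad (a point): Face of the stop screw's brass pad, 20 mm across, at jig (0, -80, 70) mm, facing the jig's +y. A prism seated against it lies along the jig's y with its centre at jig (0, 0, 70) mm, 5 mm free to each cheek.
- loading_lever (a joint): Angle of the jig's lever: 0 when it lies level, its roller on a seated prism, growing as it is raised; 1.35 to 1.7 at the start (standing), held by friction; below about 1.2 it falls if let go. A 20 x 18 mm steel bar, running to the jig's +y when down; its roller (12 mm thick) sits 105 mm from the hinge, lowest line 30 mm under the bar's centre line.
- lever_hinge (a point): The lever's hinge axis at its middle, 120 mm above the bench, at jig (0, -105, 120) mm; the axis is parallel to the jig's x.
- lever_handle (a point): Middle of the lever's black cross handle: a round grip 18 mm in diameter, 64 mm long, parallel to the jig's x, its middle 180 mm from the hinge along the lever and 50 mm to the jig's -x side of the lever.
- brush: Flat cleaning brush lying on the bench, 179 x 46 x 14 mm; bystander.
- dish: Round aluminium dish, 73 mm wide, 18 mm high; bystander.
- jug: Steel measuring jug with handle, 85 x 119 x 98 mm; bystander.

How it is judged:
On the way, in this order (a step that is already met when the one before it is completed fails the run):
1. the whole prism is drawn right out of its pocket, clear of the rack (distance of prism_mid from where it was at the start of the episode above 0.065 m and contact force between prism and rack below 0.05 N), for 0.2 s.
2. the prism lies across both rollers, between the cheeks, its end against the stop, let go, while the lever is still raised (y of prism_mid in the frame of jig between -0.006 and 0.006 m and x of prism_mid in the frame of jig between -0.006 and 0.006 m and z of prism_mid in the frame of jig between 0.065 and 0.075 m and angle between the x axis of prism and the y axis of jig, either way round below 0.07 rad and value of joint loading_lever above 0.9 rad and contact force between the fingers and prism below 0.05 N), for 0.2 s.
At the end, for the whole second after the job is handed in: The prism rests on both rollers, centre within 6 mm of its seated place along and across and 5 mm in height, within 0.07 rad of the jig's y axis; the lever is down on it (within 0.035 rad of 0); both halves are within 20 mm of their start (y of prism_mid in the frame of jig between -0.006 and 0.006 m and x of prism_mid in the frame of jig between -0.006 and 0.006 m and z of prism_mid in the frame of jig between 0.065 and 0.075 m and angle between the x axis of prism and the y axis of jig, either way round below 0.07 rad and value of joint loading_lever between -0.035 and 0.035 rad and linear speed of prism below 0.02 m/s and distance of each of half_a, half_b from where it was at the start of the episode below 0.02 m); the robot touches nothing.
It fails at once if the prism is dropped or thrown on to the jig (faster than 0.3 m/s within the last 30 mm above its seat) (linear speed of prism above 0.3 m/s and horizontal distance between prism_mid and jig below 0.06 m and z of prism_mid in the frame of jig below 0.1 m).
It fails at once if the lever is let fall or slammed down (faster than 2.5 rad/s) (velocity of joint loading_lever below -2.5 rad/s).
It fails at once if a broken half is pulled out or shifted by more than 30 mm (distance of any of half_a, half_b from where it was at the start of the episode above 0.03 m).
It fails at once if the brush, dish or jug is shifted by more than 30 mm (distance of any of brush, dish, jug from where it was at the start of the episode above 0.03 m).
It also fails if it takes over 67 s, if anything falls off the work surface, if the arm or the gripper's body presses on something with over 40 N, if the wrist force passes 120 N, or if a joint passes its speed limit or range.

## Robot

A 6-joint arm with a two-finger parallel gripper is mounted at the origin on a cart in front of the work surface, level with it; the furniture and walls round the work are solid. World frame = base frame: x ahead of the robot, y to its left, z up, the work surface at z = 0. Lengths are in m, angles in rad, forces in N, time in s.
With the tool pointing down it reaches from about 0.3 to 0.875 m from the base axis. Payload 6.4 kg.
Tool frame: the origin (TCP) lies at the centre of the arm's flange, where the gripper is bolted on; the fingertips stand 166 mm ahead of it and the grasp point (between the pads) lies 147 mm ahead of it; z points along the fingers, y is the direction in which the jaws open and shut (so a half turn about z gives the same grasp; the last joint's range is limited). The gripper opens to 88 mm and grips with 3 to 60 N. Pads are 18 mm wide; open, the fingers measure 123 mm over their backs; the gripper's body (75 mm by 187 mm) begins 45 mm behind the grasp point.
Start: joints at [-0.206, 0.181, 1.607, -0, 1.354, -0.206], TCP at [0.575, 0, 0.405] pointing down, gripper open.
Joint ranges: [-2.99, 2.99], [-0.89, 2.07], [0.3, 2.58], [-1.14, 4.28], [0, 2.63], [-3.12, 3.12]. Speed limits (rad/s): [2.57, 2.57, 3.01, 3.14, 3.14, 3.14].

## Interface

Orientations are given as a rotation vector (axis times angle).
In Python, from rig import ctrl, kinematics, monitor, imaging gives the robot as it stands. Calls block until the motion is done:
- ctrl.reach(position, orientation): joint-space move of the TCP to a pose.
- ctrl.servo_line(position, attitude=None, vel=0.15): straight line of the TCP; attitude=None keeps the orientation; vel is the mean speed in m/s.
- ctrl.goto_joints(angles): joint-space move.
- ctrl.gripper_to(opening): finger opening in m; the grip force is fixed at half the most; returns when the fingers have stopped.
- ctrl.wait(seconds).
- kinematics.ik(position, orientation): joint angles nearest the present ones, or None.
- monitor.get_state(): the state.
- imaging.capture(name): name is "scene" or "side" or "wrist"; returns the picture (480x640x3 uint8, blue, green, red); there is no depth.
- imaging.camera_info(name): a dict with "mtx" (3x3 intrinsics, pixels), "dist" ([k1, k2, p1, p2, k3] as OpenCV has them; the pictures are not rectified), "eye" and "rotation" of the camera in the world; the wrist camera has in their place "hand_eye" (4x4, takes a point from camera to tool coordinates, whose origin is the TCP and whose axes are the flange's). Camera axes: x right, y up, looking along -z (the intrinsics and any distortion apply to the point x, -y, -z); pixel columns grow to the right and rows downward; lengths in m; the calibration is good to about 2 mm. A picture is of the moment at which its call begins: read the wrist's pose just before it. camera_info takes no time and is no camera call.
A pose or a line that the arm cannot do raises ctrl.IKError and nothing moves.
- ctrl.close_job(): hands the job in, once; it reports no verdict.
The state is a dict: "time": time; "qpos": joint angles; "dq": joint speeds; "joint_torque": joint torques, N m; "tool_pos": TCP position; "tool_rot": TCP orientation; "ft_force": force on the tool from outside, world axes, zero at the start; "torque": the same for the moment, N m; "grip_width": finger opening in m.
Only numpy, scipy, OpenCV 4.12 (cv2) and the standard library are available. Lean on these libraries where they do the work, as an engineer would, in place of code of your own. Each camera call takes 0.05 s, during which the arm holds its last target. There are 200 camera calls.

## Working session

There is one attempt and no reset: what is moved stays moved. The work goes in short steps, each a Python script; the robot and the scene stay as the last script left them, time stands still between calls to the robot, and variables do not carry over. Pictures are saved under pics/ and viewed, about 8 in all and at most 12, crops included, and the job is handed in when it is done.

```bash
ls; mkdir -p pics; python3 - <<'E'
from rig import ctrl, kinematics, monitor, imaging
import cv2
for n in ("scene","side"):
    cv2.imwrite(f"pics/{n}0.png",imaging.capture(n)); 
    i=imaging.camera_info(n); print(n,i)
print(imaging.camera_info("wrist")); s=monitor.get_state(); print(s)
E
```

```text
pics
scene {'mtx': array([[580.12614984,   0.        , 311.24214563],
       [  0.        , 580.12614984, 242.74505419],
       [  0.        ,   0.        ,   1.        ]]), 'dist': array([0.00725525, 0.        , 0.        , 0.        , 0.        ]), 'eye': array([0.78684605, 0.61245361, 1.29522227]), 'rotation': array([0.14483503, 0.72136592, 2.70211721])}
side {'mtx': array([[484.65264568,   0.        , 314.93523959],
       [  0.        , 484.65264568, 242.19057733],
       [  0.        ,   0.        ,   1.        ]]), 'dist': array([-0.04321643,  0.        ,  0.        ,  0.        ,  0.        ]), 'eye': array([0.78415906, 0.46990382, 1.16166502]), 'rotation': array([0.15734156, 0.65941795, 2.63257671])}
{'mtx': array([[412.35198902,   0.        , 321.10362651],
       [  0.        , 412.35198902, 237.86964196],
       [  0.        ,   0.        ,   1.        ]]), 'dist': array([0.01593859, 0.        , 0.        , 0.        , 0.        ]), 'hand_eye': array([[ 1.17496659e-04,  9.60300100e-01,  2.78969003e-01,
         7.19002525e-02],
       [ 9.99999941e-01, -2.02590071e-04,  2
[... 180 characters left out ...]
+00,
         1.00000000e+00]])}
{'time': 0.1, 'qpos': array([-2.06281245e-01,  1.81432802e-01,  1.60787519e+00, -1.83536560e-05,
        1.35377492e+00, -2.06297584e-01]), 'dq': array([ 0.00032296, -0.00032839, -0.00466344,  0.00157539, -0.00108096,
       -0.00149937]), 'joint_torque': array([ 1.29169843e-03, -4.34824562e+01, -3.42694116e+01,  7.03934091e-02,
        3.40874540e-02,  2.31206508e-05]), 'tool_pos': array([5.74783269e-01, 7.09780947e-05, 4.03934988e-01]), 'tool_rot': array([-2.22054371e+00, -2.22058880e+00,  1.30416418e-03]), 'ft_force': array([ 0.16094796, -0.85411397, -1.3918726 ]), 'torque': array([ 0.00987942,  0.01050168, -0.05591776]), 'grip_width': 0.08791676855505645}
```

View pics/scene0.png

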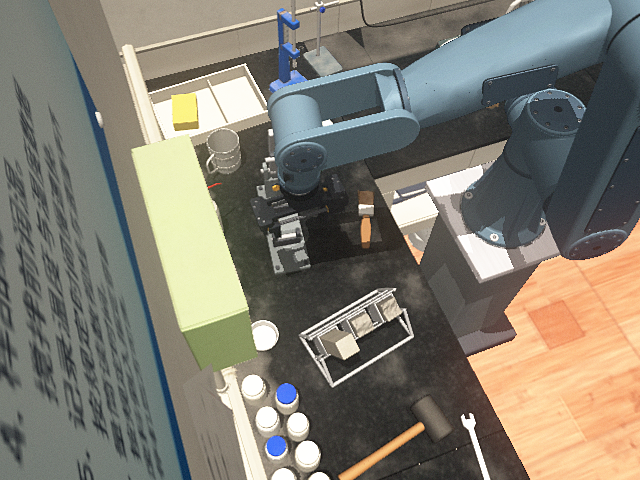

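View pics/side0.png

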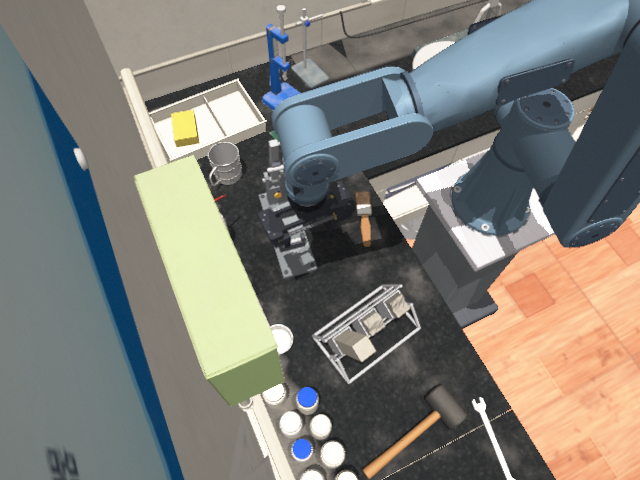

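The scene view shows the rack at about (357,335) with the whole prism in the far-left pocket (340,345), the jig at (290,245) partly hidden under the arm, the dish at (263,335), the jug at (225,150) and the brush at (367,218). A green shelf hangs over the far side.

```bash
cat > h.py <<'E'
from rig import ctrl, kinematics, monitor, imaging
import cv2, numpy as np
from scipy.spatial.transform import Rotation as R
F=np.diag([1,-1,-1.])
def cam(n,st=None):
    i=imaging.camera_info(n)
    if n=="wrist":
        st=st or monitor.get_state(); T=R.from_rotvec(st["tool_rot"]).as_matrix(); H=i["hand_eye"]
        Rw=T@H[:3,:3]; e=np.array(st["tool_pos"])+T@H[:3,3]
    else: Rw=R.from_rotvec(i["rotation"]).as_matrix(); e=i["eye"]
    return i["mtx"],i["dist"],Rw,e
def proj(c,P):
    K,d,Rw,e=c; Rc=(Rw@F).T
    return cv2.projectPoints(np.atleast_2d(P).astype(float),cv2.Rodrigues(Rc)[0],-Rc@e,K,d)[0][:,0]
def ray(c,uv,z):
    K,d,Rw,e=c; p=cv2.undistortPoints(np.array(uv,float).reshape(-1,1,2),K,d)[:,0]
    v=(Rw@F@np.c_[p,np.ones(len(p))].T).T
    return e+v*((z-e[2])/v[:,2])[:,None]
def snap(n,f):
    st=monitor.get_state(); im=imaging.capture(n); cv2.imwrite(f"pics/{f}.png",im); np.save(f"pics/{f}_st.npy",np.r_[st["tool_pos"],st["tool_rot"]]); return im
def wcam(f):
    a=np.load(f"pics/{f}_st.npy"); return cam("wrist",dict(tool_pos=a[:3],tool_rot=a[3:]))
E
python3 - <<'E'
from h import *
c=cam("scene"); print(ray(c,[(333,386),(413,335),(302,333),(340,345),(263,335),(297,265),(225,150),(367,218),(397,290)],0.0).round(3))
print(ray(c,[(297,265),(225,350),(340,350)],0.1).round(3))
down=[-2.2205,-2.2205,0]
for p in [(0.55,0.4,0.45),(0.5,0.45,0.4),(0.6,0.0,0.5)]: print(p,kinematics.ik(p,down))
E
```

```text
[[ 0.597  0.283  0.   ]
 [ 0.375  0.235  0.   ]
 [ 0.619  0.14   0.   ]
 [ 0.546  0.198  0.   ]
 [ 0.707  0.113  0.   ]
 [ 0.569 -0.035  0.   ]
 [ 0.637 -0.452  0.   ]
 [ 0.348 -0.104  0.   ]
 [ 0.361  0.115  0.   ]]
[[0.586 0.015 0.1  ]
 [0.801 0.156 0.1  ]
 [0.569 0.241 0.1  ]]
(0.55, 0.4, 0.45) [4.54428125e-01 3.82011154e-01 1.26522288e+00 1.26282366e-03
 1.49479134e+00 4.54331964e-01]
(0.5, 0.45, 0.4) [5.56502514e-01 3.98084731e-01 1.34382693e+00 1.31586106e-03
 1.39998324e+00 5.56278643e-01]
(0.6, 0.0, 0.5) [-1.97799577e-01  1.75398969e-01  1.42248364e+00  7.38350446e-04
  1.54481818e+00 -1.97819165e-01]
```

```bash
python3 - <<'E'
from h import *
down=[-2.2205,-2.2205,0]
ctrl.reach((0.57,-0.05,0.5),down); snap("wrist","wj")
ctrl.reach((0.5,0.25,0.48),down); snap("wrist","wr"); snap("scene","s1"); snap("side","d1")
print(monitor.get_state()["time"])
a=[cv2.imread(f"pics/{n}.png") for n in ("wj","wr")]
cv2.imwrite("pics/w12.png",cv2.resize(np.vstack(a),None,fx=.62,fy=.62,interpolation=cv2.INTER_AREA))
cv2.imwrite("pics/s1c.png",cv2.resize(cv2.imread("pics/s1.png")[60:300,180:500],None,fx=2.4,fy=2.4,interpolation=cv2.INTER_CUBIC))
E
```

```text
1.9833
```

View pics/wj.png

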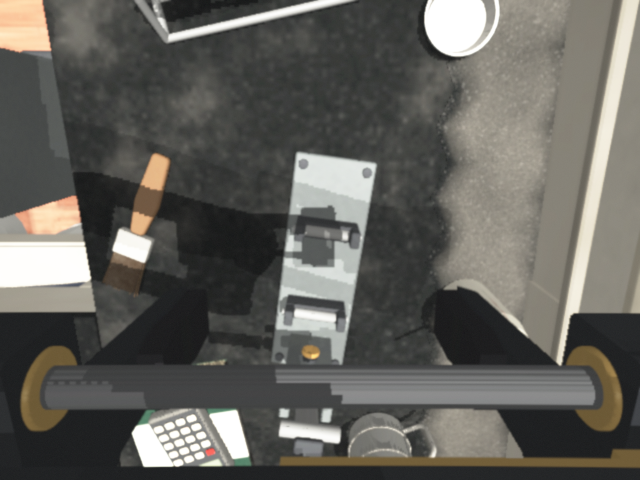

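View pics/wr.png

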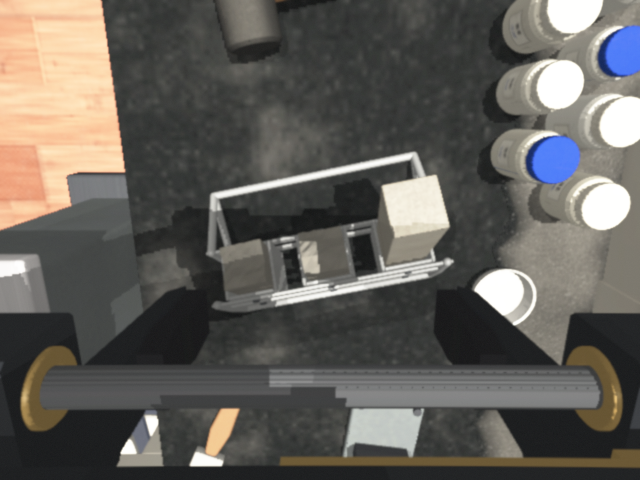

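View pics/s1c.png

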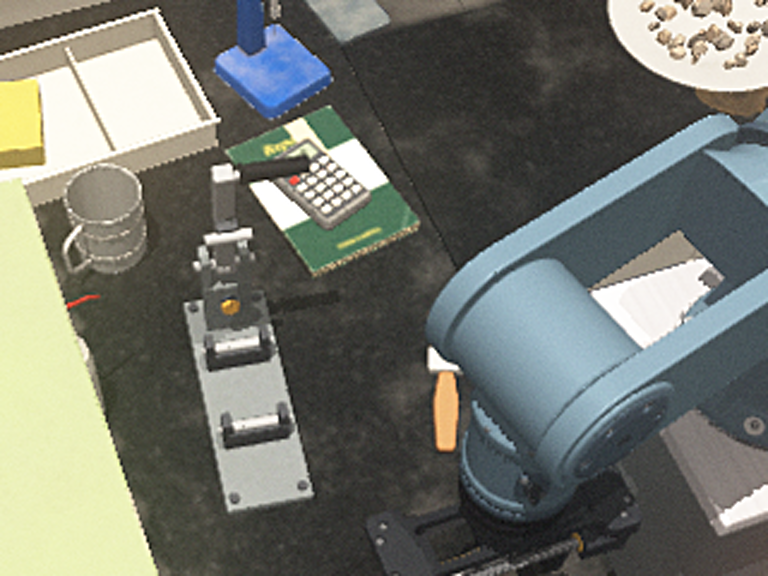

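The wrist view shows the jig: the +y end corners are at (297,153) and (377,163), the lower roller at about (313,314) and the brass pad at (310,352). The prism's top end is at (415,200), in the rack's world +x pocket. In the scene crop the lever stands up with its black grip on the robot side. I'll fit both poses next.

```bash
cat >> h.py <<'E'
def Tz(p,P):
    x,y,a=p; c,s=np.cos(a),np.sin(a); P=np.atleast_2d(P).astype(float)
    return np.c_[x+c*P[:,0]-s*P[:,1],y+s*P[:,0]+c*P[:,1],P[:,2]]
A=np.array([0,.5,3**.5/2]); B=np.array([0,3**.5/2,-.5]); X=np.array([1.,0,0])
def prismpt(sx,sb,s): return np.array([75,0,36])/1e3+X*.02*sx+B*(.002+.02*sb)+A*s
E
cat > fit.py <<'E'
from h import *
from scipy.optimize import least_squares
S=cam("scene"); W=wcam("wj"); V=wcam("wr")
cr=lambda u,v:(180+u/2.4,60+v/2.4)
mm=lambda *a:np.array(a)/1e3
# jig: base height h, end ye
def jr(p):
    h,ye=p[3:]
    L=[(W,(-.046,ye,h),(297,153)),(W,(.046,ye,h),(377,163)),(W,mm(0,-50,49),(313,314)),(W,mm(0,-80,70),(310,352)),
       (S,(-.046,ye,h),cr(313,494)),(S,(.046,ye,h),cr(225,510)),(S,mm(0,-50,49),cr(237,346)),(S,mm(0,50,49),cr(255,425)),(S,mm(0,-80,70),cr(230,307))]
    return np.concatenate([proj(c,Tz(p[:3],P))[0]-uv for c,P,uv in L])
r=least_squares(jr,[.57,-.12,-.08,.012,.12],loss="soft_l1"); J=r.x
print("jig",J.round(4)); print(jr(J).reshape(-1,2).round(1))
def rr(p):
    L=[(V,prismpt(-1,1,.16),(383,187)),(V,prismpt(1,1,.16),(440,176)),(V,prismpt(1,-1,.16),(448,212)),(V,prismpt(-1,-1,.16),(388,228))]
    return np.concatenate([proj(c,Tz(p,P))[0]-uv for c,P,uv in L])
r=least_squares(rr,[.5,.2,.17]); K=r.x; print("rack",K.round(4)); print(rr(K).reshape(-1,2).round(1))
np.savez("pose.npz",J=J,K=K)
def lines(im,c,T,segs,col):
    for a,b in segs:
        q=proj(c,Tz(T,np.array([a,b]))); 
        q=((q-off)*z).astype(int); cv2.line(im,tuple(map(int,q[0])),tuple(map(int,q[1])),col,1,cv2.LINE_AA)
h,ye=J[3:]
js=[((-.046,ye,h),(.046,ye,h)),((-.046,ye,h),(-.046,ye-.27,h)),((.046,ye,h),(.046,ye-.27,h))]
for y in(-50,50): js+=[(mm(-24,y,50),mm(24,y,50))]+[(mm(x,y-9,62),mm(x,y+9,62)) for x in(-25,25)]
js+=[(mm(-10,-80,70),mm(10,-80,70)),(mm(0,-80,60),mm(0,-80,80)),(mm(-32,-105,120),mm(32,-105,120))]
ps=[]
q=[(-1,-1),(1,-1),(1,1),(-1,1)]
for i in range(4):
    ps+=[(prismpt(*q[i],.16),prismpt(*q[(i+1)%4],.16)),(prismpt(*q[i],.06),prismpt(*q[i],.16))]
for px in(-75,0,75):
    f=lambda a,b:np.array([px,0,36])/1e3+X*.022*a+B*.022*b+A*.06
    ps+=[(f(*q[i]),f(*q[(i+1)%4])) for i in range(4)]
out=[]
for n,c,T,sg,box in (("wj",W,J[:3],js,(240,130,200,190)),("wr",V,K,ps,(190,130,280,190)),("s1",S,J[:3],js,(240,130,85,150)),("s1",S,K,ps,(290,260,140,130))):
    x,y,w,hh=box; z=400/w if w>hh*1.3 else 290/hh; z=min(z,400/w,290/hh); off=np.array([x,y])
    im=cv2.resize(cv2.imread(f"pics/{n}.png")[y:y+hh,x:x+w],None,fx=z,fy=z,interpolation=cv2.INTER_CUBIC)
    lines(im,c,T,sg,(0,0,255)); im=im[:290,:400]; im=cv2.copyMakeBorder(im,0,290-im.shape[0],0,400-im.shape[1],cv2.BORDER_CONSTANT); out.append(im)
cv2.imwrite("pics/ov1.png",np.vstack([np.hstack(out[:2]),np.hstack(out[2:])]))
E
python3 fit.py
```

```text
jig [ 0.568  -0.1472 -0.1472  0.0122  0.127 ]
[[-0.8 -0.8]
 [ 0.3  1.4]
 [ 1.1  1.3]
 [-0.  -4.1]
 [-0.1  0.3]
 [ 0.3  0.2]
 [ 0.1 -1. ]
 [-0.2 -1.3]
 [ 0.6  1.2]]
rack [0.5062 0.1714 0.1881]
[[-2.3 -7.5]
 [-3.6 -7.1]
 [ 1.7 10.1]
 [ 4.   4.5]]
```

View pics/ov1.png

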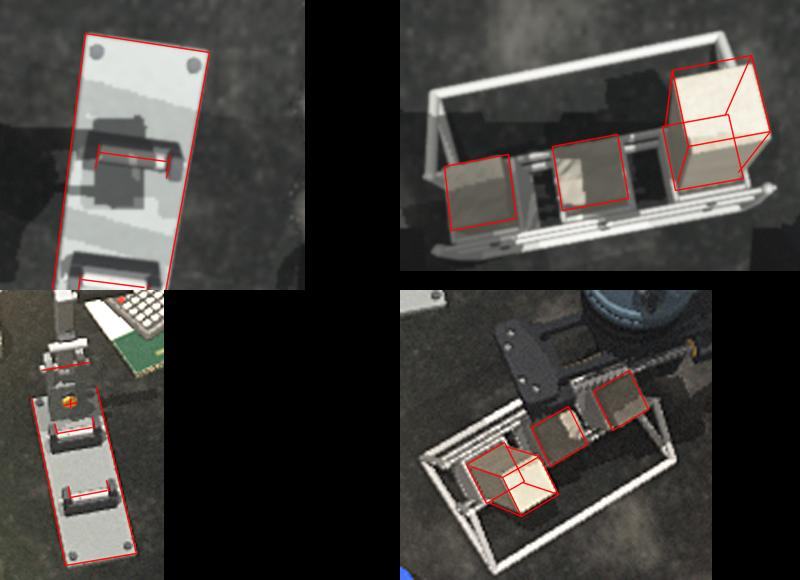

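```bash
python3 - <<'E'
from h import *
o=[]
for n,(x,y) in (("wr",(370,165)),("s1",(305,310))):
    w=100 if n=="wr" else 66
    o.append(cv2.resize(cv2.imread(f"pics/{n}.png")[y:y+w,x:x+w],(400,400),interpolation=cv2.INTER_CUBIC))
cv2.imwrite("pics/z1.png",np.hstack(o))
K=np.load("pose.npz")["K"]; J=np.load("pose.npz")["J"]
# IK feasibility
for t in (30,40,50,60):
  for s,lift in ((.106,0),(.106,.1)):
    e=np.radians(t); z=np.array([0,np.cos(e),-np.sin(e)]); 
    y=X; x=np.cross(y,z); Rk=R.from_euler("z",K[2]); 
    M=Rk.as_matrix()@np.c_[x,y,z]
    g=Tz(K,np.array([75,0,36])/1e3+A*(s+lift)+B*.002)[0]-M[:,2]*(.147+.006)
    print(t,lift,g.round(3),kinematics.ik(g,R.from_matrix(M).as_rotvec()))
E
```

```text
30 0 [0.594 0.109 0.203] [-0.21562663  0.63624498  1.61405009  0.92295626  1.52120818 -0.77240155]
30 0.1 [0.585 0.158 0.29 ] [-0.1380851   0.47967167  1.63529052  0.96238573  1.54934312 -0.62555033]
40 0 [0.592 0.124 0.225] [-0.16975579  0.55476257  1.63251183  0.81254572  1.41747081 -0.68674976]
40 0.1 [0.582 0.173 0.312] [-0.09032205  0.41151884  1.63051827  0.83394054  1.46635982 -0.53279024]
50 0 [0.588 0.143 0.244] [-0.11158643  0.48721272  1.64213233  0.68601449  1.32321585 -0.5813591 ]
50 0.1 [0.579 0.192 0.331] [-0.03026924  0.35894112  1.61758793  0.69098339  1.39547937 -0.42518449]
60 0 [0.584 0.164 0.259] [-0.04240465  0.43675083  1.64256076  0.54000633  1.24307933 -0.45520134]
60 0.1 [0.575 0.213 0.346] [ 0.04039069  0.32417356  1.59695641  0.53280454  1.34064452 -0.30384026]
```

View pics/z1.png

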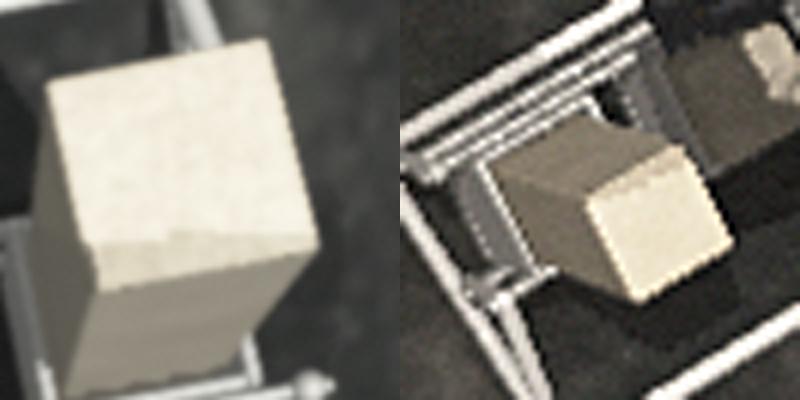

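```bash
python3 - <<'E'
import re
t=open("fit.py").read()
i=t.index("    L=[(V,"); j=t.index("\n",i)
t=t[:i]+"""    v=lambda a,b:(370+a/4-.375,165+b/4-.375)
    w=lambda a,b:(305+a*.165-.4,310+b*.165-.4)
    D=lambda *a:prismpt(*a,.16)
    L=[(V,D(-1,1),v(47,87)),(V,D(1,1),v(267,40)),(V,D(1,-1),v(320,245)),(V,D(-1,-1),v(97,292)),
     (S,D(1,-1),w(185,200)),(S,D(-1,-1),w(282,147)),(S,D(-1,1),w(335,240)),(S,D(1,1),w(240,302))]"""+t[j:]
open("fit.py","w").write(t)
E
python3 fit.py | tail -9
python3 - <<'E'
from h import *
def P(n):
    K,d,Rw,e=cam(n); Rc=(Rw@F).T; return np.c_[Rc,-Rc@e]
u=lambda n,uv:cv2.undistortPoints(np.array(uv,float).reshape(-1,1,2),*cam(n)[:2])[:,0].T
a=u("scene",[(190,138),(248,308),(248,358),(134,150)]); b=u("side",[(195,155),(280,347),(283,388),(137,178)])
X=cv2.triangulatePoints(P("scene"),P("side"),a,b); print((X[:3]/X[3]).T.round(3))
E
```

```text
rack [0.5091 0.1661 0.2121]
[[-0.5 -0.8]
 [-0.3 -0.8]
 [ 0.9  0.9]
 [-0.5  0.8]
 [-0.4  0.2]
 [-0.  -1.1]
 [ 0.2  0.7]
 [-0.4  0.7]]
[[ 0.742 -0.127  0.456]
 [ 0.752  0.32   0.64 ]
 [ 0.766  0.337  0.516]
 [ 0.83   0.069  0.684]]
```

```bash
cat >> h.py <<'E'
def att(yaw,elev,roll0=0):
    e=np.radians(elev); z=np.array([0,np.cos(e),-np.sin(e)]); M=np.c_[np.cross(X,z),X,z]
    return R.from_euler("z",yaw).as_matrix()@M
rv=lambda M:R.from_matrix(M).as_rotvec()
def st(m=""):
    s=monitor.get_state(); print(m,"t",round(s["time"],2),"pos",np.round(s["tool_pos"],4),"F",np.round(s["ft_force"],1),"w",round(s["grip_width"],4)); return s
E
python3 - <<'E'
from h import *
K=np.load("pose.npz")["K"]; M=att(K[2],45)
g=Tz(K,np.array([75,0,36])/1e3+A*.088+B*.002)[0]-M[:,2]*.153
pre=g-M[:,2]*.11; a=R.from_euler("z",K[2]).apply(A)
print(pre,kinematics.ik(pre,rv(M)))
ctrl.gripper_to(.062)
ctrl.reach(pre,rv(M)); st("pre")
ctrl.servo_line(g,vel=.1); st("at")
im=snap("wrist","g1"); im2=snap("side","g2")
cv2.imwrite("pics/g12.png",np.hstack([cv2.resize(im,(400,300)),cv2.resize(im2[220:430,250:530],(400,300))]))
E
```

```text
[0.61198492 0.04480787 0.29717932] [-0.27402845  0.47537673  1.55056773  0.67543199  1.55671237 -0.65310902]
pre t 3.41 pos [0.6121 0.0452 0.2977] F [0.8 0.4 1. ] w 0.062
at t 4.66 pos [0.5961 0.1204 0.22  ] F [1.  1.  0.7] w 0.0618
```

View pics/g12.png

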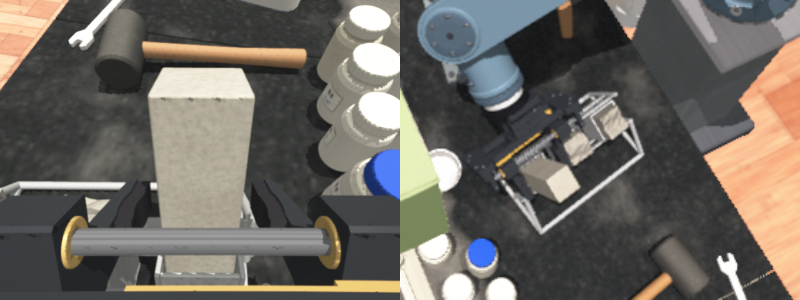

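The prism stands centred between the fingers and square to them: it spans x 150–253 in the wrist picture, and the gripper's midline is at about 201. Next I grip and draw it out.

```bash
python3 - <<'E'
from h import *
K=np.load("pose.npz")["K"]; J=np.load("pose.npz")["J"]; M=att(K[2],45)
a=R.from_euler("z",K[2]).apply(A)
ctrl.gripper_to(.03); s=st("grip"); p=np.array(s["tool_pos"])
ctrl.servo_line(p+a*.02,vel=.05); st("20")
ctrl.servo_line(p+a*.13,vel=.1); st("lift"); ctrl.wait(.3)
# above-jig pose
Mj=att(J[2],105)
for y,z in ((.07,.25),(.07,.10),(.07,.09),(.003,.09),(.003,.07)):
    c=Tz(J[:3],[0,y+.008,z])[0]+np.array([0,0,.0]); t=c-Mj[:,2]*.153
    print(t.round(3),kinematics.ik(t,rv(Mj)))
im=snap("wrist","l1")
E
```

```text
grip t 5.22 pos [0.5958 0.1207 0.2196] F [-0.3 -0.9  1. ] w 0.04
20 t 5.77 pos [0.5937 0.1308 0.2373] F [ 1.4 -1.1 -2.6] w 0.0401
lift t 7.02 pos [0.582  0.184  0.3314] F [ 0.3 -0.8 -4.2] w 0.04
[ 0.585 -0.031  0.398] [-0.19002233  0.22590527  1.57825703 -0.26921637  1.33444262  0.02016273]
[ 0.585 -0.031  0.248] [-0.19002233  0.40618546  1.67917401 -0.30018038  1.06439281  0.10466627]
[ 0.585 -0.031  0.238] [-0.19002233  0.42124735  1.68235174 -0.3032487   1.04697704  0.11089443]
[ 0.575 -0.097  0.238] [-0.30592164  0.40867201  1.70049745 -0.30622585  1.01172966  0.00190286]
[ 0.575 -0.097  0.218] [-0.30592164  0.44019272  1.70552189 -0.31347121  0.97692421  0.0151933 ]
```

```bash
python3 - <<'E'
from h import *
J=np.load("pose.npz")["J"]; Mj=att(J[2],105)
T=lambda y,z:Tz(J[:3],[0,y+.008,z])[0]-Mj[:,2]*.153
ctrl.reach(T(.07,.25),rv(Mj)); st("above")
ctrl.servo_line(T(.07,.10),vel=.12); s=st("low"); ctrl.wait(.2); s=st()
# prism pose from actual tool pose
M=R.from_rotvec(s["tool_rot"]).as_matrix(); axis=R.from_euler("z",J[2]).apply([0,1,0]); mid=s["tool_pos"]+M[:,2]*.153-axis*.008
print("mid",mid,"want",Tz(J[:3],[0,.07,.1]))
out=[]
for n in("scene","side","wrist"):
    im=snap(n,"p_"+n); c=cam(n)
    xs=np.array([(x,y,z) for y in(.07-.08,.15) for x,z in((-.02,.08),(.02,.08),(.02,.12),(-.02,.12))])
    q=proj(c,Tz(J[:3],xs)); lo=q.min(0)-35; lo=np.clip(lo,0,[479,359]).astype(int); w,h=(120,90)
    if n=="wrist": lo=np.array([0,0]); w,h=640,480
    im=cv2.resize(im[lo[1]:lo[1]+h,lo[0]:lo[0]+w],(400,300),interpolation=cv2.INTER_CUBIC)
    q=((q-lo)*400/w).astype(int)
    im0=im.copy()
    for i,j in [(k,(k+1)%4) for k in range(4)]+[(k+4,(k+1)%4+4) for k in range(4)]+[(k,k+4) for k in range(4)]:
        cv2.line(im,tuple(map(int,q[i])),tuple(map(int,q[j])),(0,0,255),1,cv2.LINE_AA)
    out.append(im)
    if n=="scene": out.append(im0)
cv2.imwrite("pics/pp.png",np.vstack([np.hstack(out[:2]),np.hstack(out[2:])]))
E
```

```text
above t 8.71 pos [ 0.585  -0.0304  0.3972] F [-0.6  0.3 -5.3] w 0.0397
low t 10.11 pos [ 0.5857 -0.031   0.2488] F [ 0.3 -0.3 -4.6] w 0.0399
 t 10.31 pos [ 0.5855 -0.031   0.2485] F [ 1.3  0.8 -4. ] w 0.0405
mid [ 0.57864755 -0.07808456  0.10067899] want [[ 0.57826112 -0.07799893  0.1       ]]
```

View pics/pp.png

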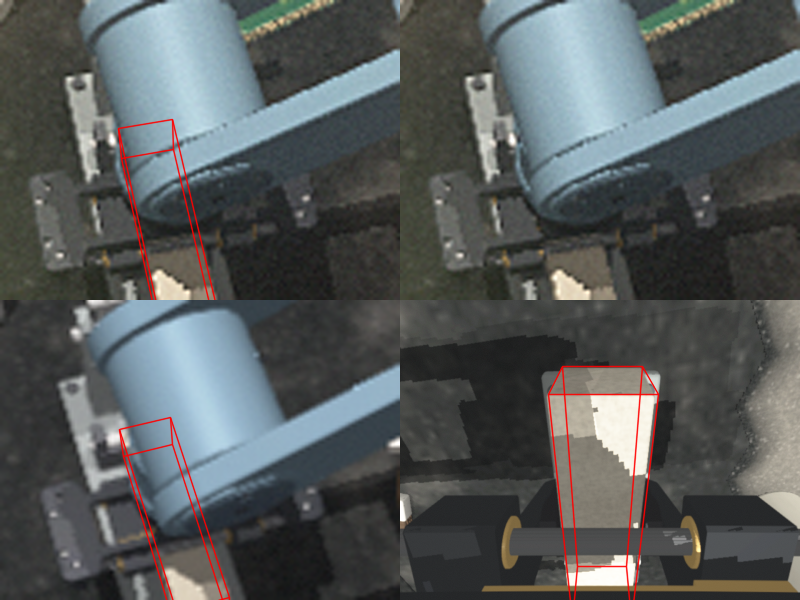

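```bash
python3 - <<'E'
from h import *
def P(n):
    K,d,Rw,e=cam(n); Rc=(Rw@F).T; return np.c_[Rc,-Rc@e]
u=lambda n,uv:cv2.undistortPoints(np.array(uv,float).reshape(-1,1,2),*cam(n)[:2])[:,0].T
a=u("scene",[(302,166),(272,103)]); b=u("side",[(319,170),(276,108)])
Q=cv2.triangulatePoints(P("scene"),P("side"),a,b); print("start TCP .575,0,.404; disc, far cyl left edge",(Q[:3]/Q[3]).T.round(3))
# lever top/handle: rays at s1: lever top end crop (226,170), handle tip (308,163)
J=np.load("pose.npz")["J"]; S=cam("scene")
for th in(1.35,1.45,1.55,1.65,1.7):
    c,s=np.cos(th),np.sin(th); f=lambda x,r,o:(x,-.105+r*c+o*s,.12+r*s-o*c)
    q=proj(S,Tz(J[:3],[f(-.082,.18,0),f(-.018,.18,0),f(0,.105,.024)]))
    print(th,((q-[180,60])*2.4).round(0).tolist())
E
```

```text
start TCP .575,0,.404; disc, far cyl left edge [[ 0.606  0.11   0.612]
 [ 0.604 -0.044  0.588]]
1.35 [[311.0, 168.0], [243.0, 178.0], [229.0, 240.0]]
1.45 [[307.0, 151.0], [240.0, 162.0], [227.0, 229.0]]
1.55 [[303.0, 136.0], [236.0, 146.0], [225.0, 219.0]]
1.65 [[299.0, 122.0], [233.0, 132.0], [223.0, 209.0]]
1.7 [[297.0, 116.0], [231.0, 126.0], [222.0, 205.0]]
```

```bash
python3 - <<'E'
from h import *
J=np.load("pose.npz")["J"]; Mj=att(J[2],105); yj=R.from_euler("z",J[2]).apply([0,1,0])
T=lambda y,z:Tz(J[:3],[0,y+.008,z])[0]-Mj[:,2]*.153
F0=lambda n=4:np.mean([(ctrl.wait(.03),monitor.get_state()["ft_force"])[1] for _ in range(n)],0)
ctrl.servo_line(T(.07,.092),vel=.08)
ctrl.servo_line(T(.035,.090),vel=.08); st("mid")
ctrl.servo_line(T(.006,.090),vel=.06); st("in")
ctrl.servo_line(T(.006,.076),vel=.04); st("down")
b=F0(8); y=.006
while y>-.006:
    y-=.001; ctrl.servo_line(T(y,.076),vel=.02); d=(F0(5)-b); print("y",round(y,4),"Fy",round(d@yj,2),d.round(1))
    if d@yj>3: break
y+=.0007
z=.076
b=F0(6)
while z>.066:
    z-=.001; ctrl.servo_line(T(y,z),vel=.02); d=F0(4)-b; print("z",round(z,4),d.round(1))
    if d[2]>3: break
st("seated"); np.save("seat.npy",[y,z])
E
```

```text
mid t 11.3 pos [ 0.58   -0.0661  0.2378] F [-0.6 -0.5 -4.9] w 0.0401
in t 11.93 pos [ 0.5758 -0.0945  0.2377] F [ 0.2 -0.2 -3. ] w 0.0401
down t 12.43 pos [ 0.5757 -0.0941  0.2233] F [ 0.4 -0.8 -4.1] w 0.0398
y 0.005 Fy -0.35 [-0.6 -0.3  0.5]
y 0.004 Fy -0.35 [-0.5 -0.3  0.2]
y 0.003 Fy 0.23 [-0.7  0.3  0.1]
y 0.002 Fy 0.06 [-0.4  0.1  0. ]
y 0.001 Fy -0.25 [-0.1 -0.2 -0. ]
y 0.0 Fy -0.19 [-0.7 -0.1  0.2]
y -0.001 Fy -0.24 [-0.9 -0.1  0.2]
y -0.002 Fy 3.55 [-0.   3.6  0.6]
z 0.075 [-0.1 -3.7 -0.8]
z 0.074 [-0.7 -4.6 -0.8]
z 0.073 [-0.9 -5.3 -0.5]
z 0.072 [-0.6 -4.4 -0.5]
z 0.071 [-0.6 -5.  -0.8]
z 0.07 [-3.2 -2.8  7.6]
seated t 18.53 pos [ 0.5749 -0.1014  0.2184] F [-2.1  2.   4.6] w 0.04
```

Stop contact came at y ≈ -1.5 mm and roller contact at z = 70 mm, both as the fit predicts. Next I release, back out and look.

```bash
python3 - <<'E'
from h import *
J=np.load("pose.npz")["J"]; Mj=att(J[2],105)
ctrl.gripper_to(.06); s=st("rel"); ctrl.wait(.3)
p=np.array(s["tool_pos"])
ctrl.servo_line(p-Mj[:,2]*.1,vel=.12); st("up")
yj=R.from_euler("z",J[2]).apply([0,1,0])
ctrl.reach(p-Mj[:,2]*.14+yj*.2,rv(att(J[2],90))); s=st("away")
o=[]
xs=np.array([(x,y,z) for y in(-.08,.08) for x,z in((-.02,.05),(.02,.05),(.02,.09),(-.02,.09))])
for n,lo,w in(("scene",(230,95),133),("wrist",(180,150),266)):
    im=snap(n,"q_"+n); c=cam(n) if n!="wrist" else wcam("q_wrist"); h=w*3//4
    im=cv2.resize(im[lo[1]:lo[1]+h,lo[0]:lo[0]+w],(400,300),interpolation=cv2.INTER_CUBIC); i0=im.copy()
    q=((proj(c,Tz(J[:3],xs))-lo)*400/w).astype(int)
    for i,j in [(k,(k+1)%4) for k in range(4)]+[(k+4,(k+1)%4+4) for k in range(4)]+[(k,k+4) for k in range(4)]:
        cv2.line(im,tuple(map(int,q[i])),tuple(map(int,q[j])),(0,0,255),1,cv2.LINE_AA)
    o.append(np.hstack([i0,im]))
cv2.imwrite("pics/qq.png",np.vstack(o))
E
```

```text
rel t 19.02 pos [ 0.5749 -0.1015  0.2177] F [ 0.9 -0.7  0.1] w 0.0598
up t 20.3 pos [ 0.5783 -0.0759  0.3135] F [-0.9 -0.3  0.2] w 0.06
away t 21.28 pos [0.6094 0.1313 0.3523] F [-0.3  0.1 -0.5] w 0.06
```

View pics/qq.png

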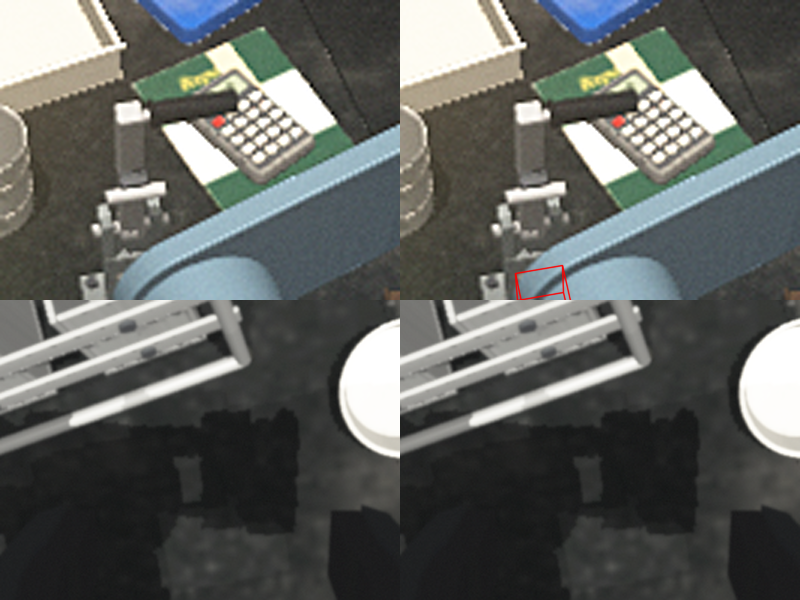

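The arm hides the prism here. The lever still stands, with grip ends at about full-picture pixels (310,129) and (280,133), so θ ≈ 1.36. I'll take the grip from above with the jaws across it.

```bash
cat >> h.py <<'E'
Jg=np.load("pose.npz")["J"]
Ml=R.from_euler("z",Jg[2]).as_matrix()@np.array([[-1,0,0],[0,1,0],[0,0,-1.]]).T
def LT(th,up=0.,x=-.052): return Tz(Jg[:3],[x,-.105+.18*np.cos(th),.12+.18*np.sin(th)+.147+up])[0]
E
python3 - <<'E'
from h import *
print(Ml.round(2), np.linalg.det(Ml))
for th in(1.36,.7,0): print(LT(th).round(3),kinematics.ik(LT(th),rv(Ml)))
print(kinematics.ik(LT(1.36,.07),rv(Ml)))
ctrl.gripper_to(.05)
s=monitor.get_state(); ctrl.servo_line(np.array(s["tool_pos"])+[-.06,-.06,.14],vel=.2)
ctrl.reach(LT(1.36,.07),rv(Ml)); st("above handle")
o=[]
for n in("wrist","scene"):
    im=snap(n,"h_"+n); c=cam(n)
    f=lambda x:np.array([x,-.105+.18*np.cos(1.36),.12+.18*np.sin(1.36)])
    xs=np.array([(x,y,z) for y in(-.08,.08) for x,z in((-.02,.05),(.02,.05),(.02,.09),(-.02,.09))])
    q=proj(c,Tz(Jg[:3],np.vstack([xs,f(-.082),f(-.018)]))).astype(int)
    for i,j in [(k,(k+1)%4) for k in range(4)]+[(k+4,(k+1)%4+4) for k in range(4)]+[(k,k+4) for k in range(4)]+[(8,9)]:
        cv2.line(im,tuple(map(int,q[i])),tuple(map(int,q[j])),(0,0,255),1,cv2.LINE_AA)
    o.append(cv2.resize(im,(400,300),interpolation=cv2.INTER_AREA) if n=="wrist" else cv2.resize(im[95:245,200:400],(400,300),interpolation=cv2.INTER_CUBIC))
cv2.imwrite("pics/hh.png",np.hstack(o))
E
```

```text
[[-0.99  0.15  0.  ]
 [ 0.15  0.99  0.  ]
 [ 0.    0.   -1.  ]] 1.0000000000000002
[ 0.507 -0.206  0.443] [-0.60357473  0.08744043  1.63337685  0.          1.42077537 -2.02719481]
[ 0.521 -0.107  0.383] [-0.42613592  0.10634829  1.73668024  0.          1.29856413 -1.84975599]
[ 0.528 -0.065  0.267] [-0.3468405   0.25479865  1.82401405  0.          1.06277995 -1.77046057]
[-0.60357473  0.04780929  1.53682197  0.          1.55696139 -2.02719481]
above handle t 24.52 pos [ 0.5069 -0.2059  0.5126] F [-0.8  0.1  0.4] w 0.0499
```

View pics/hh.png

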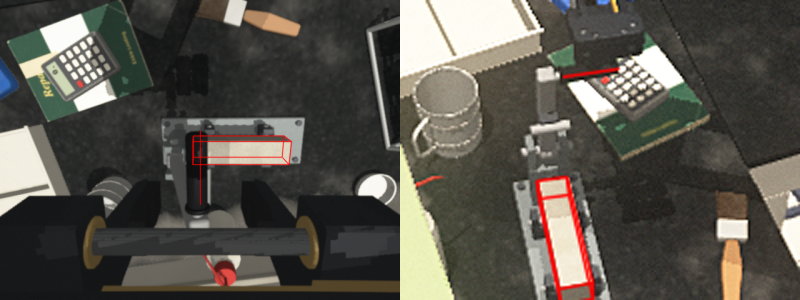

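The prism lies on the rollers exactly inside the predicted red outline in both views. The predicted grip line falls on the black handle, at wrist crop x ≈ 200, which is the gripper's midline. I'll grip it and bring it down.

```bash
python3 - <<'E'
from h import *
ctrl.servo_line(LT(1.36),vel=.08); st("at")
ctrl.gripper_to(.01); s=st("grip")
if not .014<s["grip_width"]<.022: raise SystemExit("bad grip")
for th in np.r_[np.arange(1.28,.1,-.1),.08]:
    ctrl.servo_line(LT(th),vel=.05); s=monitor.get_state()
    print(round(th,2),np.round(s["ft_force"],1),round(s["grip_width"],4),end="; ")
    if np.linalg.norm(s["ft_force"])>40: print("STOP"); break
st("low")
E
```

```text
at t 25.65 pos [ 0.5068 -0.2063  0.4437] F [-1.2  0.   0.3] w 0.0499
grip t 26.26 pos [ 0.5067 -0.2062  0.4432] F [ 0.1 -0.6  1.2] w 0.0163
1.28 [ 1.2 -1.  -2.6] 0.0167; 1.18 [ 2.1 -4.5 -8.4] 0.0163; 1.08 [ 2.2 -5.5 -9.7] 0.0163; 0.98 [  2.2  -7.  -10.4] 0.0164; 0.88 [ 1.1 -6.7 -9.1] 0.0166; 0.78 [ 0.6 -7.5 -8.4] 0.0164; 0.68 [-0.6 -8.4 -7.2] 0.0165; 0.58 [ 0.4 -9.8 -7. ] 0.0165; 0.48 [ -0.4 -10.9  -6.4] 0.0165; 0.38 [ -2.7 -11.1  -5.4] 0.0163; 0.28 [ -2.6 -13.   -5. ] 0.0162; 0.18 [ -2.9 -13.7  -3.5] 0.0162; 0.08 [ -5.  -12.9  -2.1] 0.0159; low t 32.8 pos [ 0.527  -0.0673  0.2811] F [ -5.  -12.9  -2.1] w 0.0159
```

```bash
python3 - <<'E'
from h import *
th=.08; p=None
while th>-.03:
    th-=.01; ctrl.servo_line(LT(th),vel=.02); ctrl.wait(.1)
    f=np.mean([(ctrl.wait(.03),monitor.get_state()["ft_force"])[1] for _ in range(4)],0)
    print(round(th,3),f.round(1),end="; ")
    if p is not None and f[2]-p>4: break
    p=f[2] if p is None else min(p,f[2])
st("contact")
c=cam("scene"); im=snap("scene","c_scene"); im2=snap("side","c_side")
E
```

```text
0.07 [ -3.8 -12.9  -2.6]; 0.06 [ -3.6 -12.9  -2.5]; 0.05 [ -4.1 -12.7  -2.4]; 0.04 [ -3.8 -12.4  -2.6]; 0.03 [ -4.3 -12.1  -2.4]; 0.02 [ -4.  -12.1  -2.1]; 0.01 [ -4.1 -12.6  -2.2]; -0.0 [ -4.  -12.   -2.1]; -0.01 [ -3.8 -12.5  -1.8]; -0.02 [ -4.1 -12.2  -1.5]; -0.03 [ -7.7 -11.    5.8]; contact t 38.12 pos [ 0.5272 -0.0665  0.2625] F [ -7.  -10.6   5.6] w 0.0158
```

Contact with the prism shows as a rise in Fz. Next I release, rise clear and check.

```bash
python3 - <<'E'
from h import *
ctrl.gripper_to(.05); s=st("rel"); p=np.array(s["tool_pos"])
ctrl.servo_line(p+[0,0,.12],vel=.12); ctrl.servo_line(p+[-.1,.0,.2],vel=.2)
ctrl.goto_joints(kinematics.ik((.42,.2,.45),rv(Ml))); st("clear")
o=[]
xs=[(x,y,z) for y in(-.08,.08) for x,z in((-.02,.05),(.02,.05),(.02,.09),(-.02,.09))]+[(-.082,.075,.12),(-.018,.075,.12)]
im=snap("scene","f_scene"); c=cam("scene"); lo=np.array([230,110]); i0=im[110:260,230:330]
q=((proj(c,Tz(Jg[:3],xs))-lo)*4).astype(int); a=cv2.resize(i0,None,fx=4,fy=4,interpolation=cv2.INTER_CUBIC); b=a.copy()
for i,j in [(k,(k+1)%4) for k in range(4)]+[(k+4,(k+1)%4+4) for k in range(4)]+[(k,k+4) for k in range(4)]+[(8,9)]:
    cv2.line(b,tuple(map(int,q[i])),tuple(map(int,q[j])),(0,0,255),1,cv2.LINE_AA)
cv2.imwrite("pics/ff.png",np.hstack([a,b]))
E
```

```text
rel t 38.88 pos [ 0.5276 -0.0654  0.2615] F [-0.4  0.   0.1] w 0.0501
clear t 41.86 pos [0.4204 0.1996 0.4495] F [-0.  -0.  -0.4] w 0.0501
```

View pics/ff.png

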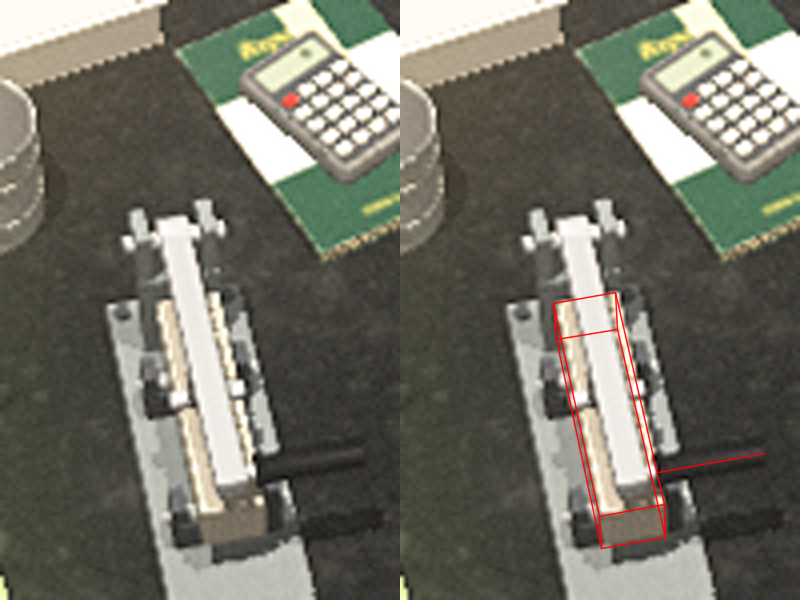

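The prism fills its predicted seated outline. The lever lies level along it with its roller across the middle, and the grip matches the θ = 0 line to about 1 px. I'm handing in.

```bash
python3 -c "
from h import *
ctrl.close_job(); st('done')"
```

```text
the job is handed in; nothing more can be done
the job is handed in; nothing more can be done
```

The prism is out of the rack and lying on the bending jig's two rollers against the stop, with the lever down on it and released. I handed the job in at about 42 s of the 67 s allowed; no verdict is reported.

**What I did:**
- **Prism:** I located the jig and rack from the wrist and scene pictures, then gripped the prism across its sides and drew it out along the pocket axis. I slid it in under the raised lever until it touched the stop. I then lowered it on to the rollers in 1 mm steps until contact and released it.
- **Lever:** I took the handle from above and brought it down slowly along its arc until its roller met the prism. I then let go and moved the arm clear.

**What the last checks showed:**
- **Prism position:** It touched the stop 1.5–2 mm from the predicted place and the rollers at the predicted 70 mm. In the last picture it fits its predicted seated outline.
- **Lever position:** The grip matches the fully lowered line to about 1 px.
- **Robot:** The wrist force is back near zero and the arm touches nothing.

**What did not fully agree:**
- **Lever contact:** The force rise came at a commanded angle of about -0.03 rad instead of 0. The jaws also closed to 16 mm on the 18 mm handle. I put both down to the handle sitting a few mm off in the jaws or slipping in them, because the picture shows the lever level.
- **Side force:** A force of about 13 N built up while I lowered the lever and was gone once I let go.
- **Not checked:** I did not look at the two broken halves, the dish, the brush or the jug again at the end. Nothing in the forces I printed suggested contact with them.

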